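# Stow the tape-dispenser spindles in the push-latch box

### The job

Press the yellow pad on the green lid to free it and let it swing open, then lay the long blue-capped spindle in the long blue bay and the short orange-capped spindle in the short orange bay, each lying flat. Swing the lid shut and press the pad again until it stays latched. Leave the tape roll, mug and carton where they are.

Things in the scene. Friction and masses are not known exactly. Their poses are not given: they have to be found in the camera images.
- box: Grey steel box fixed to the bench, 190 (x) by 166 (y) by 45 mm high, open on top under its lid; walls and floor 5 mm. Origin: on the bench under its centre. x runs along the hinge and both bays; +y points to the hinge side, -y to the black latch housing (54 mm wide, 40 high, out to 113 mm from the centre). A 4 mm divider 22 mm high separates the bays.
- lid (a joint): Angle (rad) of the green lid. 0: latched and level over the box. Negative: pressed in, to a stop at -0.064. Positive: open; once freed, a damped spring swings it in about 3 s to 1.92 (20 degrees past upright, leaning away from the box) and keeps it there. The open lid latches when swung down, pressed below -0.054 and let go; it then rises to 0 and stays. A further press frees it.
- lid_pad (a point): Centre of the top of the yellow press pad (60 along the hinge by 26 mm, 3 mm proud), 188 mm from the hinge axis, 68 mm above the bench while latched; moves with the lid. Travel from latched to stop 12 mm. To free: press 8 mm or more (5 to 8 N), let go. To relatch: press to the stop, over 10 mm below latched height, and let go; go by height, as the way down takes 5 to 9 N with brief peaks to 18 N.
- lid_hinge (a point): Middle of the hinge axis, fixed to the box, 91 mm from its centre towards +y, 60 mm above the bench; axes as the box. The lid (206 mm along the hinge, 8 mm thick, top face 5 mm above the axis when latched) ends 207 mm from the axis; open, that edge stands about 255 mm above the bench. Swing it shut by pushing its outer face (hinge side) near the free edge, over and down.
- long_bay (a point): Centre of the floor of the long bay (blue floor), 5 mm above the bench; axes as the box. The bay is 180 mm along x, 76 mm along y; it is the bay by the latch.
- short_bay (a point): Centre of the floor of the short bay (orange floor), 5 mm above the bench; axes as the box. The bay is 122 mm along x, 76 mm along y, beside the hinge, shortened by a solid aluminium block; the long spindle does not fit in it.
- spindle_long: Loose aluminium rod 16 mm thick with a blue hexagonal cap (26 mm across flats, 14 mm long) at each end, 150 mm long overall, about 0.13 kg. Lies along its x axis on the flats of its caps; origin under its middle, on the bench at the start.
- spindle_long_mid (a point): Centre of the long spindle, on the rod's axis, 13 mm above what it lies on.
- spindle_short: Loose aluminium rod 16 mm thick with an orange hexagonal cap (26 mm across flats, 14 mm long) at each end, 100 mm long overall, about 0.10 kg. Lies along its x axis on the flats of its caps; origin under its middle, on the bench at the start.
- spindle_short_mid (a point): Centre of the short spindle, on the rod's axis, 13 mm above what it lies on.
- tape_roll: Bystander: amber roll of tape lying flat, 100 mm across, 48 mm high; origin under its centre.
- mug: Bystander: white mug, 76 mm across, 90 mm high; origin under its centre.
- carton: Bystander: brown carton, 130 by 150 by 120 mm; origin under its centre.
Things that resemble listed ones, but are neither listed nor needed, are in the scene too. Several things look just like the spindle_short: the one meant starts farthest to the robot's right.

How it is judged:
On the way, in this order (a step that is already met when the one before it is completed fails the run):
1. the lid is freed and stands open (over 1.2 rad) (value of joint lid above 1.2 rad), for 0.2 s.
2. each spindle lies in its own bay, with the lid still open (x of spindle_long_mid in the frame of long_bay between -0.02 and 0.02 m and y of spindle_long_mid in the frame of long_bay between -0.03 and 0.03 m and z of spindle_long_mid in the frame of long_bay between 0.008 and 0.018 m and x of spindle_short_mid in the frame of short_bay between -0.02 and 0.02 m and y of spindle_short_mid in the frame of short_bay between -0.03 and 0.03 m and z of spindle_short_mid in the frame of short_bay between 0.008 and 0.018 m and value of joint lid above 1.2 rad), for 0.2 s.
3. the lid is shut at its latched angle (value of joint lid between -0.012 and 0.012 rad), for 0.3 s.
At the end, for the whole second after the job is handed in: The lid rests latched by itself (joint within 0.012 rad of 0, still), the long spindle lies flat and still in the long bay and the short one in the short bay (centre within 20 mm of the bay's centre along it, 30 mm across it, 8 to 18 mm above its floor) (all of step 3 and x of spindle_long_mid in the frame of long_bay between -0.02 and 0.02 m and y of spindle_long_mid in the frame of long_bay between -0.03 and 0.03 m and z of spindle_long_mid in the frame of long_bay between 0.008 and 0.018 m and x of spindle_short_mid in the frame of short_bay between -0.02 and 0.02 m and y of spindle_short_mid in the frame of short_bay between -0.03 and 0.03 m and z of spindle_short_mid in the frame of short_bay between 0.008 and 0.018 m and velocity of joint lid between -0.05 and 0.05 rad/s and linear speed of each of spindle_long, spindle_short below 0.02 m/s); the robot touches nothing.
It fails at once if the roll of tape is moved by more than 40 mm (distance of tape_roll from where it was at the start of the episode above 0.04 m).
It fails at once if the mug is moved by more than 40 mm (distance of mug from where it was at the start of the episode above 0.04 m).
It fails at once if the carton is moved by more than 40 mm (distance of carton from where it was at the start of the episode above 0.04 m).
It also fails if it takes over 72 s, if anything falls off the work surface, if the arm or the gripper's body presses on something with over 40 N, if the wrist force passes 120 N, or if a joint passes its speed limit or range.

### The arm

A 6-joint arm with a two-finger parallel gripper is mounted at the origin on the work surface. World frame = base frame: x ahead of the robot, y to its left, z up, the work surface at z = 0. Lengths are in m, angles in rad, forces in N, time in s.
With the tool pointing down it reaches from about 0.3 to 0.875 m from the base axis. Payload 6.4 kg.
Tool frame: the origin (TCP) lies midway between the tips of the shut fingers; the grasp point (between the pads) lies 19 mm behind it (ctrl.pinch_z is the distance from the TCP to the grasp point, in m); z points along the fingers, y is the line along which they close (so a half turn about z gives the same grasp; the last joint's range is limited). The gripper opens to 85 mm and grips with 20 to 120 N. Pads are 22 mm wide; open, the fingers measure 114 mm over their backs; the gripper's body (76 mm by 85 mm) begins 54 mm behind the grasp point. The pads swing forward as they close: fully open they stand 13 mm farther back than shut.
Start: joints at [-0.206, 0.181, 1.607, -0, 1.354, -0.206], TCP at [0.575, 0, 0.231] pointing down, gripper open.
Joint ranges: [-2.99, 2.99], [-0.89, 2.07], [0.3, 2.58], [-1.14, 4.28], [0, 2.63], [-3.12, 3.12]. Speed limits (rad/s): [2.57, 2.57, 3.01, 3.14, 3.14, 3.14].

### API

Orientations are given as a unit quaternion [w, x, y, z].
In Python, from bench import ctrl gives the robot as it stands.
- The arm moves only by the tool apply_moves, never from a script. Its argument "moves" is a list of rows, each an object with "jaw": the opening, from 0 (shut) to 1 (fully open); "offset": the shift along the tool's x, y, z in mm, a list of three; "rot": the turn, a rotation vector about the tool's x, y, z in degrees, a list of three. In form: [{"jaw": jaw, "offset": [dx, dy, dz], "rot": [ax, ay, az]}, ...]. A call has exactly 5 rows; each row shifts and turns the commanded pose from where the row before left it, along the tool's axes as they then stand; what a row does not reach is not made up. A row lasts 1/8 s, in which the tool goes at most 62.5 mm and 10.7 degrees, less where a joint would pass 70% of its speed; a pose out of reach is approached as far as the arm can. A call is refused whole if a number of a shift passes 62.5 or a number of a turn 10.7, either way. A call with a gripper value outside its range is refused whole. The fingers move at their own pace and stop on an object; the grip force is fixed at half the most. Time passes only in rows, so rows that do not move let the fingers close, or fill a call up. It gives the time, the measured TCP pose, the force, the opening and the grip force at its end, in the units of the state.
- ctrl.get_obs(): the state, without advancing time (a new reading comes with each control period).
- ctrl.camera(name): name is "scene" or "side" or "wrist"; returns (picture, depth): 420x560x3 uint8, red, green, blue; 420x560 float32, m along the optical axis (not along the pixel's ray), 0 where there is no reading.
- ctrl.camera_params(name): a dict with "K" (3x3 intrinsics, pixels), "dist" ([k1, k2, p1, p2, k3] as OpenCV has them; the pictures are not rectified), "cam_to_world" (4x4, takes a point from camera to world coordinates); the wrist camera has in their place "mount" (4x4, takes a point from camera to tool coordinates, whose origin is the TCP and whose axes are the flange's). Camera axes: x right, y down, z forward; pixel columns grow to the right and rows downward; lengths in m; the calibration is good to about 2 mm. A picture is of the moment at which its call begins: read the wrist's pose just before it. camera_params takes no time and is no camera call.
- ctrl.hand_in(): hands the job in; it is judged then, once.
Trained networks look in the newest picture that a camera, given by its name, has taken for a name from the list of things; names that differ only in an ending like _2 or _b are one class to them, and where a whole thing is asked for, a point or a joint stands for the part that bears it (a point fixed in the world has none). Each returns a list of dicts, best first, with "score" (0 to 1); they miss things now and then, are a little off and sometimes report something else, mostly with a low value. They report only what shows in the picture. A call takes as long as a camera call. They do not tell look-alikes from the thing itself.
- ctrl.outline_of(camera, target): "region" (420x560 bool, what is visible of it) and "position" ([column, row] in pixels, amid what is visible of it).
The state is a dict: "time_s": time; "q": joint angles; "dq": joint speeds; "joint_efforts": joint torques, N m; "eef_pos": TCP position; "eef_rot": TCP orientation; "wrist_force": force on the tool from outside, world axes, zero at the start; "torque": the same for the moment, N m; "opening": opening from 0.0 (shut) to 1.0 (fully open); "grasp_force": force on a finger pad.
Only numpy, scipy, OpenCV 4.12 (cv2) and the standard library are available. Lean on these libraries where they do the work, as an engineer would, in place of code of your own. Each camera call takes 0.05 s, during which the arm holds its last target. There are 200 camera calls.

## Working session

There is one attempt and no reset: what is moved stays moved. The work goes in short steps, Python scripts to look and compute and a tool call to move; the robot and the scene stay as the last step left them, time stands still between calls to the robot, and variables do not carry over. Pictures are saved under pics/ and viewed, at most 10 in all, crops included, and the job is handed in when it is done.

Besides the shell and the picture viewer there is one more tool, called after ">>>" by a JSON object that holds its "fn" and its "kwargs", one argument or row to a line. apply_moves: Moves the arm, as the interface text tells. Its arguments: {"type":"object","properties":{"moves":{"type":"array"}},"required":["moves"]}

```bash
mkdir -p pics; ls
cat > h.py <<'E'
import numpy as np, cv2
from bench import ctrl
from scipy.spatial.transform import Rotation as R
def T(cam):
    p=ctrl.camera_params(cam)
    if 'cam_to_world' in p: return p,np.array(p['cam_to_world'])
    o=ctrl.get_obs(); q=o['eef_rot']; M=np.eye(4); M[:3,:3]=R.from_quat([q[1],q[2],q[3],q[0]]).as_matrix(); M[:3,3]=o['eef_pos']
    return p,M@np.array(p['mount'])
def cloud(cam,depth,uv,TT=None):
    p,M=T(cam) if TT is None else TT
    uv=np.asarray(uv,float).reshape(-1,2)
    n=cv2.undistortPoints(uv[:,None],np.array(p['K']),np.array(p['dist']))[:,0]
    z=depth[uv[:,1].astype(int),uv[:,0].astype(int)]
    P=np.c_[n*z[:,None],z]; P=P[z>0]
    return P@M[:3,:3].T+M[:3,3]
def region_cloud(cam,depth,reg,TT=None):
    v,u=np.nonzero(cv2.erode(reg.astype(np.uint8),np.ones((3,3)))); return cloud(cam,depth,np.c_[u,v],TT)
def shot(cam,name=None):
    TT=T(cam); im,d=ctrl.camera(cam)
    if name: cv2.imwrite(f'pics/{name}.png',im[:,:,::-1])
    return im,d,TT
def state():
    o=ctrl.get_obs(); print('t',round(o['time_s'],2),'pos',np.round(o['eef_pos'],4),'rot',np.round(o['eef_rot'],4),'F',np.round(o['wrist_force'],1),'op',round(float(o['opening']),3),'gf',o['grasp_force'],'q',np.round(o['q'],2))
E
python3 - <<'E'
from h import *
state()
for c in ['scene','side','wrist']:
    im,d,TT=shot(c,c+'0')
    print(c,'cam at',np.round(TT[1][:3,3],3))
    for t in ['lid_pad','box','lid','spindle_long','spindle_short','tape_roll','mug','carton']:
        for r in ctrl.outline_of(c,t)[:4]:
            P=region_cloud(c,d,r['region'],TT)
            if len(P)>5:
                (cx,cy),wh,a=cv2.minAreaRect(P[:,:2].astype(np.float32))
                print(c,t,round(r['score'],2),np.round(r['position']),'med',np.round(np.median(P,0),3),'zmax',np.round(np.percentile(P[:,2],95),3),'rect',np.round([cx,cy,*wh],3),round(a,1))
a=cv2.imread('pics/scene0.png');b=cv2.imread('pics/side0.png')
cv2.imwrite('pics/both.png',cv2.resize(np.vstack([a,b]),(560,600)) if 0 else cv2.resize(np.hstack([a,b]),(800,300)))
E
```

```text
pics
t 0.0 pos [5.744e-01 2.000e-04 2.304e-01] rot [-7.000e-04  7.071e-01  7.071e-01 -5.000e-04] F [-0.3  0.5  1.4] op 0.998 gf 0.0 q [-0.21  0.18  1.61  0.    1.35 -0.21]
scene cam at [ 1.052 -0.426  0.757]
scene lid_pad 0.64 [273. 196.] med [0.535 0.107 0.065] zmax 0.068 rect [0.516 0.122 0.208 0.203] 80.4
scene box 0.75 [272. 201.] med [0.541 0.103 0.065] zmax 0.068 rect [0.515 0.122 0.212 0.205] 81.0
scene lid 0.89 [269. 199.] med [0.535 0.106 0.065] zmax 0.068 rect [0.516 0.121 0.206 0.204] 80.7
scene spindle_long 0.92 [172. 267.] med [ 0.497 -0.168  0.02 ] zmax 0.026 rect [ 0.473 -0.164  0.025  0.151] 79.1
scene spindle_long 0.48 [273. 198.] med [0.542 0.102 0.065] zmax 0.068 rect [0.517 0.122 0.21  0.204] 80.4
scene spindle_short 0.85 [245. 281.] med [ 0.638 -0.083  0.02 ] zmax 0.027 rect [ 0.636 -0.08   0.023  0.099] 25.8
scene spindle_short 0.85 [334. 247.] med [0.725 0.121 0.02 ] zmax 0.026 rect [0.713 0.129 0.021 0.095] 55.3
scene spindle_short 0.74 [121. 301.] med [ 0.486 -0.289  0.02 ] zmax 0.026 rect [ 0.473 -0.288  0.099  0.022] 8.2
scene spindle_short 0.63 [115. 242.]
[... 2404 characters left out ...]
 0.461 -0.281  0.014] zmax 0.018 rect [ 0.467 -0.282  0.035  0.006] 10.2
wrist spindle_short 0.69 [420.  49.] med [0.712 0.131 0.019] zmax 0.025 rect [0.712 0.132 0.027 0.1  ] 55.7
wrist tape_roll 0.85 [366. 346.] med [ 0.678 -0.202  0.032] zmax 0.047 rect [ 0.685 -0.226  0.045  0.088] 10.8
wrist mug 0.69 [480. 192.] med [ 0.787 -0.008  0.058] zmax 0.088 rect [ 0.776 -0.014  0.074  0.09 ] 30.1
wrist mug 0.58 [220. 310.] med [ 0.505 -0.165  0.018] zmax 0.025 rect [ 0.501 -0.164  0.02   0.088] 76.0
wrist mug 0.28 [212.  78.] med [0.516 0.097 0.064] zmax 0.066 rect [0.511 0.098 0.157 0.205] 81.0
wrist carton 0.38 [210.  81.] med [0.516 0.097 0.064] zmax 0.066 rect [0.511 0.098 0.157 0.205] 81.2
```

View pics/scene0.png

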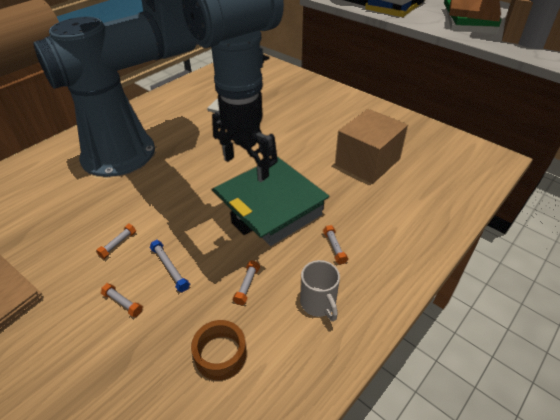

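View pics/side0.png

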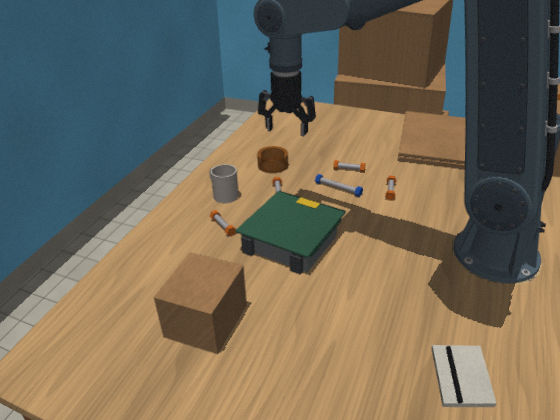

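The scene view shows the green lid with its pad at (240,208). The target orange spindle is the left-most one at (121,300), the long blue one is at (170,266), and the tape is at (218,348). The side view shows the hinges on the box's +y side at (245,245) and (297,262), with the pad at (307,202) facing the robot's right.

Run:
```python
from h import *
for c in ['scene','side','wrist']:
    im,d,TT=shot(c)
    h=cv2.cvtColor(im,cv2.COLOR_RGB2HSV)
    ps=[r for r in ctrl.outline_of(c,'lid')][:1]
    reg=cv2.dilate(ps[0]['region'].astype(np.uint8),np.ones((9,9)))
    y=((h[...,0]>20)&(h[...,0]<34)&(h[...,1]>150)&(h[...,2]>100)&(reg>0))
    P=region_cloud(c,d,y,TT); print(c,'yellow',y.sum(),np.round(np.median(P,0),4),[np.round(x,3) for x in cv2.minAreaRect(P[:,:2].astype(np.float32))])
    P=region_cloud(c,d,ps[0]['region'],TT); Q=P[abs(P[:,2]-.065)<.006]
    print('lid top z',np.round(np.median(Q[:,2]),4),[np.round(x,3) for x in cv2.minAreaRect(Q[:,:2].astype(np.float32))])
    for t in ['spindle_long','spindle_short']:
        for r in ctrl.outline_of(c,t):
            P=region_cloud(c,d,r['region'],TT)
            if len(P)<10: continue
            m=P.mean(0)
            if t=='spindle_short' and (m[1]>-.25): continue
            if r['score']<.6 and t=='spindle_long': continue
            # top ridge
            Q=P[(P[:,2]>.012)&(P[:,2]<.035)]; u=np.linalg.svd(Q[:,:2]-Q[:,:2].mean(0),full_matrices=False)[2][0]; u*=np.sign(u[0])
            s=(Q[:,:2]-Q[:,:2].mean(0))@u
            mid=Q[:,:2].mean(0)+u*(np.percentile(s,1)+np.percentile(s,99))/2
            print(c,t,round(r['score'],2),'mid',np.round(mid,4),'ang',np.round(np.degrees(np.arctan2(u[1],u[0])),1),'len',np.round(np.ptp(s),3),'z95',np.round(np.percentile(P[:,2],97),4),len(Q))
```

```text
scene yellow 205 [0.5022 0.037  0.0688] [array([0.501, 0.038]), array([0.02 , 0.052]), np.float64(82.348)]
lid top z 0.0655 [array([0.514, 0.122]), array([0.21 , 0.206]), np.float64(81.028)]
scene spindle_long 0.87 mid [ 0.4739 -0.1646] ang -12.0 len 0.149 z95 0.0262 326
scene spindle_short 0.65 mid [ 0.4738 -0.2892] ang 8.0 len 0.099 z95 0.0271 276
side yellow 140 [0.5004 0.041  0.069 ] [array([0.501, 0.04 ]), array([0.021, 0.052]), np.float64(83.043)]
lid top z 0.0653 [array([0.515, 0.13 ]), array([0.213, 0.204]), np.float64(80.463)]
side spindle_long 0.72 mid [ 0.4705 -0.1524] ang -11.4 len 0.147 z95 0.0258 176
side spindle_short 0.58 mid [ 0.4707 -0.2777] ang 8.7 len 0.095 z95 0.0267 105
wrist yellow 1914 [0.5009 0.0387 0.0674] [array([0.501, 0.038]), array([0.024, 0.058]), np.float64(80.567)]
lid top z 0.0642 [array([0.511, 0.098]), array([0.157, 0.204]), np.float64(81.141)]
wrist spindle_long 0.88 mid [ 0.5013 -0.1649] ang -10.9 len 0.089 z95 0.0247 819
wrist spindle_short 0.69 mid [ 0.467  -0.2804] ang 12.2 len 0.036 z95 0.019 80
```

>>> {"fn": "apply_moves", "kwargs": {
  "moves": [
    {"jaw": 0, "offset": [13, -24, 48], "rot": [0, 0, 0]},
    {"jaw": 0, "offset": [13, -24, 48], "rot": [0, 0, 0]},
    {"jaw": 0, "offset": [12, -25, 48], "rot": [0, 0, 0]},
    {"jaw": 0, "offset": [0, 0, 0], "rot": [0, 0, -10.7]},
    {"jaw": 0, "offset": [0, 0, 0], "rot": [0, 0, -10.7]}
  ]
}}

```text
time_s: 2.58
eef_pos: [0.5013, 0.0383, 0.0866]
eef_rot: [-0.001, 0.561, 0.828, -0.0]
wrist_force: [0.3, -0.3, 0.4]
opening: -0.001
grasp_force: 0.0
```

>>> {"fn": "apply_moves", "kwargs": {
  "moves": [
    {"jaw": 0, "offset": [0, 0, 0], "rot": [0, 0, -10.7]},
    {"jaw": 0, "offset": [0, 0, 0], "rot": [0, 0, -10.7]},
    {"jaw": 0, "offset": [0, 0, 0], "rot": [0, 0, -10.7]},
    {"jaw": 0, "offset": [0, 0, 0], "rot": [0, 0, -10.7]},
    {"jaw": 0, "offset": [0, 0, 0], "rot": [0, 0, -10.7]}
  ]
}}

```text
time_s: 3.2
eef_pos: [0.5022, 0.038, 0.0874]
eef_rot: [0.0, 0.128, 0.992, -0.0]
wrist_force: [-0.5, -0.1, 0.0]
opening: 0.002
grasp_force: 0.0
```

>>> {"fn": "apply_moves", "kwargs": {
  "moves": [
    {"jaw": 0, "offset": [0, 0, 14], "rot": [0, 0, -5.7]},
    {"jaw": 0, "offset": [0, 0, 7], "rot": [0, 0, 0]},
    {"jaw": 0, "offset": [0, 0, 5], "rot": [0, 0, 0]},
    {"jaw": 0, "offset": [0, 0, 4], "rot": [0, 0, 0]},
    {"jaw": 0, "offset": [0, 0, 0], "rot": [0, 0, 0]}
  ]
}}

```text
time_s: 3.82
eef_pos: [0.5019, 0.0379, 0.0574]
eef_rot: [-0.0, 0.083, 0.997, -0.0]
wrist_force: [-1.6, -1.8, 5.2]
opening: 0.003
grasp_force: 2.4
```

>>> {"fn": "apply_moves", "kwargs": {
  "moves": [
    {"jaw": 0, "offset": [0, -10, -25], "rot": [0, 0, 0]},
    {"jaw": 0, "offset": [0, -50, -30], "rot": [0, 0, 0]},
    {"jaw": 1, "offset": [0, -50, -30], "rot": [0, 0, 0]},
    {"jaw": 1, "offset": [0, -50, -20], "rot": [0, 0, 0]},
    {"jaw": 1, "offset": [-2, -40, 0], "rot": [0, 0, 2.1]}
  ]
}}

```text
time_s: 4.45
eef_pos: [0.4723, -0.1621, 0.1646]
eef_rot: [0.002, 0.101, 0.995, -0.001]
wrist_force: [0.3, 0.9, 0.1]
opening: 0.636
grasp_force: 0.0
```

```bash
cat > m.py <<'E'
from h import *
import sys
def meas(c,t,sel,d,TT,L):
    for r in ctrl.outline_of(c,t):
        P=region_cloud(c,d,r['region'],TT)
        P=P[(P[:,2]>.005)&(P[:,2]<.06)]
        if len(P)<20 or not sel(np.median(P,0)): continue
        Q=P[P[:,2]>np.percentile(P[:,2],97)-.014]
        c0=Q[:,:2].mean(0); u=np.linalg.svd(Q[:,:2]-c0,full_matrices=False)[2][0]; u*=np.sign(u[0]); n=np.array([-u[1],u[0]])
        s=(Q[:,:2]-c0)@u; w=(Q[:,:2]-c0)@n
        mid=c0+u*(np.percentile(s,1)+np.percentile(s,99))/2+n*(np.percentile(w,2)+np.percentile(w,98))/2
        print(c,t,round(r['score'],2),'mid',np.round(mid,4),'ang',np.round(np.degrees(np.arctan2(u[1],u[0])),1),'len',np.round(np.ptp(s),3),'w',np.round(np.ptp(w),3),'ztop',np.round(np.percentile(P[:,2],97),4))
E
python3 - <<'E'
from m import *
state()
im,d,TT=shot('wrist','w1')
meas('wrist','spindle_long',lambda m:True,d,TT,.15)
meas('wrist','spindle_short',lambda m:m[1]<-.25,d,TT,.1)
im,d,TT=shot('scene','s1')
E
```

```text
t 4.45 pos [ 0.4723 -0.1621  0.1646] rot [ 0.0022  0.1014  0.9948 -0.001 ] F [0.3 0.9 0.1] op 0.636 gf 0.0 q [-0.57  0.08  1.86  0.    1.19 -1.94]
wrist spindle_long 0.89 mid [ 0.4703 -0.1627] ang -12.1 len 0.148 w 0.027 ztop 0.0252
wrist spindle_short 0.77 mid [ 0.4695 -0.2837] ang 7.8 len 0.098 w 0.024 ztop 0.0253
```

View pics/w1.png

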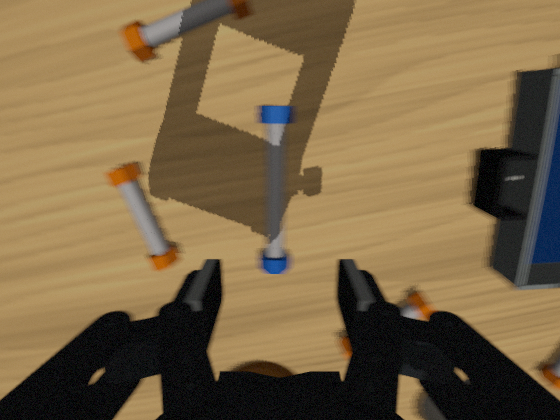

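The wrist view shows the long spindle centred between the fingers, with caps at (275,113) and (274,262). The box is open on the right with its blue floor visible, and the target short spindle is at (143,217).

>>> {"fn": "apply_moves", "kwargs": {
  "moves": [
    {"jaw": 1, "offset": [1, 0, 54], "rot": [0, 0, 0.3]},
    {"jaw": 1, "offset": [0, 0, 54], "rot": [0, 0, 0]},
    {"jaw": 1, "offset": [0, 0, 42], "rot": [0, 0, 0]},
    {"jaw": 1, "offset": [0, 0, 11], "rot": [0, 0, 0]},
    {"jaw": 0.1, "offset": [0, 0, 0], "rot": [0, 0, 0]}
  ]
}}

```text
time_s: 5.28
eef_pos: [0.4704, -0.1586, 0.0013]
eef_rot: [-0.0, 0.102, 0.995, 0.0]
wrist_force: [-0.4, -0.1, 1.4]
opening: 0.818
grasp_force: 0.0
```

>>> {"fn": "apply_moves", "kwargs": {
  "moves": [
    {"jaw": 0, "offset": [0, 0, 0], "rot": [0, 0, 0]},
    {"jaw": 0, "offset": [0, 0, 0], "rot": [0, 0, 0]},
    {"jaw": 0, "offset": [0, 0, 0], "rot": [0, 0, 0]},
    {"jaw": 0, "offset": [0, 0, 0], "rot": [0, 0, 0]},
    {"jaw": 0, "offset": [0, 0, -10], "rot": [0, 0, 0]}
  ]
}}

```text
time_s: 5.9
eef_pos: [0.4698, -0.1592, 0.0114]
eef_rot: [-0.0, 0.103, 0.995, 0.0]
wrist_force: [0.1, 0.1, -1.2]
opening: 0.159
grasp_force: 59.0
```

Run:
```python
from m import *
state()
im,d,TT=shot('scene','s2')
h=cv2.cvtColor(im,cv2.COLOR_RGB2HSV)
im2,d2,T2=shot('side','d2')
h2=cv2.cvtColor(im2,cv2.COLOR_RGB2HSV)
ey=np.array([.163,.9866]);ex=np.array([.9866,-.163]);bc=np.array([.5168,.1342])
for nm,H,dd,TT,c in [('scene',h,d,TT,'scene'),('side',h2,d2,T2,'side')]:
    v,u=np.mgrid[0:420,0:560]; P=cloud(c,np.where(dd>0,dd,1),np.c_[u.ravel(),v.ravel()],TT)
    b=np.c_[(P[:,:2]-bc)@ex,(P[:,:2]-bc)@ey,P[:,2]]
    hh=H.reshape(-1,3)
    inb=(abs(b[:,0])<.11)&(abs(b[:,1])<.1)
    for n,lo,hi in [('blue',100,130),('orange',3,18)]:
        m=inb&(hh[:,0]>=lo)&(hh[:,0]<=hi)&(hh[:,1]>130)&(hh[:,2]>40)&(b[:,2]<.02)
        if m.sum()>10: print(nm,n,m.sum(),np.round(np.percentile(b[m],[2,50,98],axis=0),3).tolist())
    for z0,z1,n in [(.04,.05,'rim'),(.02,.036,'mid')]:
        m=inb&(b[:,2]>z0)&(b[:,2]<z1)
        if m.sum()>10: print(nm,n,m.sum(),np.round(np.percentile(b[m],[2,50,98],axis=0),3).tolist())
```

```text
t 5.9 pos [ 0.4698 -0.1592  0.0114] rot [-5.000e-04  1.029e-01  9.947e-01  2.000e-04] F [ 0.1  0.1 -1.2] op 0.159 gf 58.96582782268524 q [-0.57  0.33  1.94 -0.    0.87 -1.93]
scene blue 861 [[-0.087, -0.056, 0.003], [-0.012, -0.03, 0.006], [0.057, -0.004, 0.009]]
scene orange 601 [[-0.089, 0.017, 0.003], [-0.037, 0.046, 0.006], [0.01, 0.076, 0.009]]
scene rim 686 [[-0.096, -0.085, 0.04], [0.014, 0.004, 0.044], [0.094, 0.088, 0.049]]
scene mid 1367 [[-0.094, -0.092, 0.02], [0.038, 0.013, 0.027], [0.094, 0.079, 0.035]]
side blue 209 [[-0.065, -0.077, 0.002], [-0.042, -0.056, 0.005], [-0.005, -0.029, 0.009]]
side rim 285 [[-0.095, -0.081, 0.04], [-0.068, -0.005, 0.044], [0.064, 0.099, 0.049]]
side mid 566 [[-0.095, -0.079, 0.02], [-0.042, 0.041, 0.028], [0.057, 0.099, 0.036]]
```

View pics/s2.png

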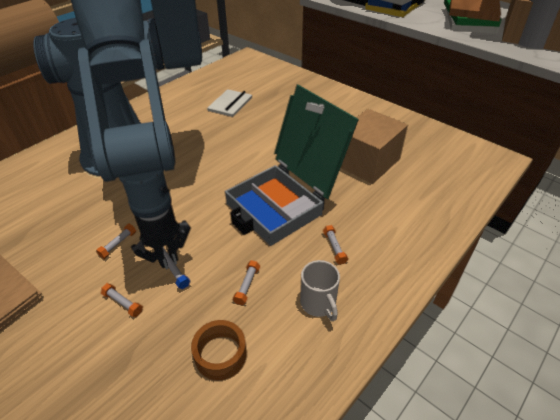

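The scene view shows the lid standing open at (315,145) and the long bay blue at (262,212). The short bay is orange at (278,192), with the block at its +x end at (300,207). The long spindle is in the gripper.

>>> {"fn": "apply_moves", "kwargs": {
  "moves": [
    {"jaw": 0, "offset": [0, 0, -50], "rot": [0, 0, -2.4]},
    {"jaw": 0, "offset": [0, 50, -25], "rot": [0, 0, 0]},
    {"jaw": 0, "offset": [0, 60, 0], "rot": [0, 0, 0]},
    {"jaw": 0, "offset": [0, 60, 0], "rot": [0, 0, 0]},
    {"jaw": 0, "offset": [0, 60, 0], "rot": [0, 0, 0]}
  ]
}}

```text
time_s: 6.62
eef_pos: [0.5079, 0.0692, 0.0866]
eef_rot: [0.0, 0.082, 0.997, -0.0]
wrist_force: [1.3, -0.9, -1.3]
opening: 0.159
grasp_force: 59.1
```

>>> {"fn": "apply_moves", "kwargs": {
  "moves": [
    {"jaw": 0, "offset": [1, 27, 0], "rot": [0, 0, 0]},
    {"jaw": 0, "offset": [0, 0, 0], "rot": [0, 0, 0]},
    {"jaw": 0, "offset": [0, 0, 0], "rot": [0, 0, 0]},
    {"jaw": 0, "offset": [0, 0, 0], "rot": [0, 0, 0]},
    {"jaw": 0, "offset": [0, 0, 0], "rot": [0, 0, 0]}
  ]
}}

```text
time_s: 7.25
eef_pos: [0.5114, 0.0933, 0.0863]
eef_rot: [-0.0, 0.083, 0.997, -0.0]
wrist_force: [-0.3, 0.3, -1.5]
opening: 0.16
grasp_force: 59.2
```

Run:
```python
from m import *
state()
ey=np.array([.163,.9866]);ex=np.array([.9866,-.163]);bc=np.array([.5168,.1342])
o=ctrl.get_obs()['eef_pos']; print('box xy of tcp',(o[:2]-bc)@ex,(o[:2]-bc)@ey)
im,d,TT=shot('wrist','w3')
im,d,TT=shot('scene','s3')
for r in ctrl.outline_of('scene','spindle_long')[:2]:
    P=region_cloud('scene',d,r['region'],TT); print(r['score'],np.round(np.percentile(np.c_[(P[:,:2]-bc)@ex,(P[:,:2]-bc)@ey,P[:,2]],[2,50,98],axis=0),3).tolist())
```

```text
t 7.25 pos [0.5114 0.0933 0.0863] rot [-0.      0.0827  0.9966 -0.    ] F [-0.3  0.3 -1.5] op 0.16 gf 59.18658971786499 q [-0.05  0.24  1.86 -0.    1.04 -1.45]
box xy of tcp 0.001313805563709802 -0.04120406797299893
0.58 [[-0.055, -0.055, 0.09], [0.059, -0.046, 0.103], [0.076, -0.036, 0.11]]
```

View pics/w3.png

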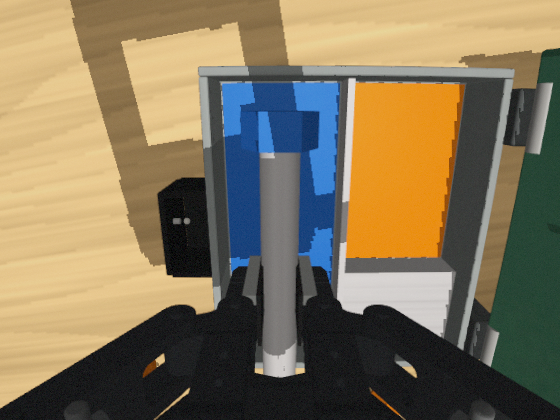

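The wrist view shows the held spindle over the blue bay with its cap at (280,130), parallel to the divider at column 347. I can lower it.

>>> {"fn": "apply_moves", "kwargs": {
  "moves": [
    {"jaw": 0, "offset": [0, 0, 40], "rot": [0, 0, 0]},
    {"jaw": 0, "offset": [0, 0, 30], "rot": [0, 0, 0]},
    {"jaw": 0, "offset": [0, 0, 9], "rot": [0, 0, 0]},
    {"jaw": 0.3, "offset": [0, 0, 0], "rot": [0, 0, 0]},
    {"jaw": 0.3, "offset": [0, 0, 0], "rot": [0, 0, 0]}
  ]
}}

```text
time_s: 8.02
eef_pos: [0.5122, 0.0942, 0.0082]
eef_rot: [0.001, 0.082, 0.997, 0.0]
wrist_force: [-0.7, -0.2, 0.3]
opening: 0.303
grasp_force: 0.0
```

>>> {"fn": "apply_moves", "kwargs": {
  "moves": [
    {"jaw": 0.3, "offset": [0, 0, 0], "rot": [0, 0, 0]},
    {"jaw": 0.3, "offset": [0, 0, -20], "rot": [0, 0, 0]},
    {"jaw": 0.3, "offset": [0, 0, -50], "rot": [0, 0, 0]},
    {"jaw": 0.4, "offset": [0, 0, -50], "rot": [0, 0, 0]},
    {"jaw": 1, "offset": [0, -60, 0], "rot": [0, 0, 0]}
  ]
}}

```text
time_s: 8.65
eef_pos: [0.5055, 0.0365, 0.1325]
eef_rot: [0.005, 0.079, 0.997, -0.0]
wrist_force: [1.0, -1.6, -0.0]
opening: 0.596
grasp_force: 0.0
```

Run:
```python
from m import *
state()
ey=np.array([.163,.9866]);ex=np.array([.9866,-.163]);bc=np.array([.5168,.1342])
for c in ['scene','wrist']:
  im,d,TT=shot(c,'p4'+c)
  for r in ctrl.outline_of(c,'spindle_long')[:2]:
    P=region_cloud(c,d,r['region'],TT); P=P[P[:,2]>.012]; print(c,r['score'],np.round(np.percentile(np.c_[(P[:,:2]-bc)@ex,(P[:,:2]-bc)@ey,P[:,2]],[2,50,98],axis=0),3).tolist())
o=ctrl.get_obs()['eef_pos'];D=np.array([.4695,-.2835])-o[:2]; print('to short, box', D@ex*1e3,D@ey*1e3)
```

```text
t 8.65 pos [0.5055 0.0365 0.1325] rot [ 5.300e-03  7.890e-02  9.969e-01 -1.000e-04] F [ 1.  -1.6 -0. ] op 0.596 gf 0.0 q [-0.16  0.14  1.87  0.    1.12 -1.58]
scene 0.91 [[-0.07, -0.053, 0.02], [-0.007, -0.046, 0.025], [0.069, -0.039, 0.032]]
wrist 0.71 [[-0.074, -0.055, 0.018], [-0.022, -0.045, 0.024], [0.067, -0.035, 0.03]]
to short, box 20.206218341861405 -318.8163934844077
```

>>> {"fn": "apply_moves", "kwargs": {
  "moves": [
    {"jaw": 1, "offset": [-10, -60, 0], "rot": [0, 0, 0]},
    {"jaw": 1, "offset": [-10, -61, 0], "rot": [0, 0, 0]},
    {"jaw": 1, "offset": [0, -62, 0], "rot": [0, 0, 0]},
    {"jaw": 1, "offset": [0, -62, 0], "rot": [0, 0, 0]},
    {"jaw": 1, "offset": [0, -62, 0], "rot": [0, 0, 0]}
  ]
}}

```text
time_s: 9.48
eef_pos: [0.4712, -0.2717, 0.1268]
eef_rot: [-0.0, 0.081, 0.997, 0.0]
wrist_force: [1.0, -1.2, -0.7]
opening: 0.999
grasp_force: 0.0
```

>>> {"fn": "apply_moves", "kwargs": {
  "moves": [
    {"jaw": 1, "offset": [0, -10, 0], "rot": [0, 0, 0]},
    {"jaw": 1, "offset": [0, 0, 0], "rot": [0, 0, -10.0]},
    {"jaw": 1, "offset": [0, 0, 0], "rot": [0, 0, -7.3]},
    {"jaw": 1, "offset": [0, 0, 0], "rot": [0, 0, 0]},
    {"jaw": 1, "offset": [0, 0, 0], "rot": [0, 0, 0]}
  ]
}}

```text
time_s: 10.1
eef_pos: [0.4698, -0.2798, 0.127]
eef_rot: [-0.0, -0.068, 0.998, 0.0]
wrist_force: [-1.3, 0.5, 0.1]
opening: 1.0
grasp_force: 0.0
```

Run:
```python
from m import *
state()
for c in ['wrist','scene']:
  im,d,TT=shot(c,'p5'+c)
  meas(c,'spindle_short',lambda m:m[1]<-.25,d,TT,.1)
o=ctrl.get_obs(); q=o['eef_rot']; M=R.from_quat([q[1],q[2],q[3],q[0]]).as_matrix()
print('off for (.4698,-.2836):',M.T@(np.array([.4698,-.2836,.002])-o['eef_pos'])*1e3,'yaw',np.degrees(np.arctan2(M[1,0],M[0,0])))
```

```text
t 10.1 pos [ 0.4698 -0.2798  0.127 ] rot [-2.000e-04 -6.830e-02  9.977e-01  3.000e-04] F [-1.3  0.5  0.1] op 1.0 gf 0.0 q [-0.75  0.24  1.77  0.    1.14 -2.46]
wrist spindle_short 0.6 mid [ 0.4693 -0.2874] ang 8.0 len 0.1 w 0.029 ztop 0.0252
scene spindle_short 0.62 mid [ 0.4731 -0.2886] ang 8.2 len 0.1 w 0.021 ztop 0.0272
off for (.4698,-.2836): [  0.23928541  -2.99709959 125.27642431] yaw -172.1324512195156
```

>>> {"fn": "apply_moves", "kwargs": {
  "moves": [
    {"jaw": 1, "offset": [0, -5, 55], "rot": [0, 0, 0]},
    {"jaw": 1, "offset": [0, 0, 50], "rot": [0, 0, 0]},
    {"jaw": 1, "offset": [0, 0, 20], "rot": [0, 0, 0]},
    {"jaw": 0, "offset": [0, 0, 0], "rot": [0, 0, 0]},
    {"jaw": 0, "offset": [0, 0, 0], "rot": [0, 0, 0]}
  ]
}}

```text
time_s: 10.92
eef_pos: [0.4709, -0.2866, 0.0034]
eef_rot: [0.001, -0.069, 0.998, -0.001]
wrist_force: [-0.4, -0.9, 0.4]
opening: 0.602
grasp_force: 0.0
```

>>> {"fn": "apply_moves", "kwargs": {
  "moves": [
    {"jaw": 0, "offset": [0, 0, 0], "rot": [0, 0, 0]},
    {"jaw": 0, "offset": [0, 0, 0], "rot": [0, 0, 0]},
    {"jaw": 0, "offset": [0, 0, 0], "rot": [0, 0, 0]},
    {"jaw": 0, "offset": [0, 0, -10], "rot": [0, 0, 0]},
    {"jaw": 0, "offset": [0, 0, -40], "rot": [0, 0, 10]}
  ]
}}

```text
time_s: 11.55
eef_pos: [0.4685, -0.2844, 0.0513]
eef_rot: [-0.002, 0.02, 1.0, 0.002]
wrist_force: [1.0, 0.3, -0.6]
opening: 0.158
grasp_force: 58.6
```

>>> {"fn": "apply_moves", "kwargs": {
  "moves": [
    {"jaw": 0, "offset": [0, 0, -45], "rot": [0, 0, 7.3]},
    {"jaw": 0, "offset": [0, 0, 0], "rot": [0, 0, 0]},
    {"jaw": 0, "offset": [0, 0, 0], "rot": [0, 0, 0]},
    {"jaw": 0, "offset": [0, 0, 0], "rot": [0, 0, 0]},
    {"jaw": 0, "offset": [0, 0, 0], "rot": [0, 0, 0]}
  ]
}}

```text
time_s: 12.18
eef_pos: [0.4695, -0.2853, 0.0961]
eef_rot: [-0.001, 0.082, 0.997, 0.001]
wrist_force: [0.4, 0.8, -0.8]
opening: 0.156
grasp_force: 58.6
```

Run:
```python
from m import *
state()
ey=np.array([.163,.9866]);ex=np.array([.9866,-.163]);bc=np.array([.5168,.1342])
im,d,TT=shot('scene','p6')
meas('scene','spindle_short',lambda m:m[1]<-.2,d,TT,.1)
for r in ctrl.outline_of('scene','spindle_short'):
    P=region_cloud('scene',d,r['region'],TT)
    if len(P)>5: print(round(r['score'],2),np.round(np.median(P,0),3))
o=ctrl.get_obs()['eef_pos'];g=bc-.029*ex+.040*ey; D=g-o[:2]; print('goal',g,'box off', D@ex*1e3,D@ey*1e3)
```

```text
t 12.18 pos [ 0.4695 -0.2853  0.0961] rot [-9.000e-04  8.180e-02  9.966e-01  7.000e-04] F [ 0.4  0.8 -0.8] op 0.156 gf 58.625328540802 q [-0.76  0.29  1.78  0.    1.08 -2.17]
0.85 [ 0.506 -0.289  0.112]
0.72 [0.718 0.126 0.02 ]
0.62 [ 0.637 -0.083  0.02 ]
0.5 [ 0.32  -0.159  0.023]
goal [0.4947086 0.178391 ] box off -51.13383505331537 461.83866077505235
```

>>> {"fn": "apply_moves", "kwargs": {
  "moves": [
    {"jaw": 0, "offset": [6, 58, 0], "rot": [0, 0, 0]},
    {"jaw": 0, "offset": [6, 58, 0], "rot": [0, 0, 0]},
    {"jaw": 0, "offset": [6, 58, 0], "rot": [0, 0, 0]},
    {"jaw": 0, "offset": [6, 58, 0], "rot": [0, 0, 0]},
    {"jaw": 0, "offset": [7, 58, 0], "rot": [0, 0, 0]}
  ]
}}

```text
time_s: 12.95
eef_pos: [0.487, 0.007, 0.0974]
eef_rot: [0.0, 0.082, 0.997, -0.0]
wrist_force: [1.6, 0.8, -0.8]
opening: 0.159
grasp_force: 58.7
```

>>> {"fn": "apply_moves", "kwargs": {
  "moves": [
    {"jaw": 0, "offset": [7, 58, 0], "rot": [0, 0, 0]},
    {"jaw": 0, "offset": [7, 58, 0], "rot": [0, 0, 0]},
    {"jaw": 0, "offset": [6, 54, 0], "rot": [0, 0, 0]},
    {"jaw": 0, "offset": [0, 0, 0], "rot": [0, 0, 0]},
    {"jaw": 0, "offset": [0, 0, 0], "rot": [0, 0, 0]}
  ]
}}

```text
time_s: 13.58
eef_pos: [0.4947, 0.1762, 0.097]
eef_rot: [-0.0, 0.081, 0.997, -0.0]
wrist_force: [0.1, -0.6, -1.0]
opening: 0.162
grasp_force: 58.8
```

Run:
```python
from m import *
state()
ey=np.array([.163,.9866]);ex=np.array([.9866,-.163]);bc=np.array([.5168,.1342])
im,d,TT=shot('wrist','w7')
im,d,TT=shot('scene','s7')
for r in ctrl.outline_of('scene','spindle_short'):
    P=region_cloud('scene',d,r['region'],TT)
    if len(P)>5 and np.median(P[:,2])>.05: print(r['score'],np.round(np.percentile(np.c_[(P[:,:2]-bc)@ex,(P[:,:2]-bc)@ey,P[:,2]],[2,50,98],axis=0),3).tolist())
o=ctrl.get_obs()['eef_pos'];g=bc-.029*ex+.040*ey; D=g-o[:2]; print('goal',g,'box off', D@ex*1e3,D@ey*1e3)
```

```text
t 13.57 pos [0.4947 0.1762 0.097 ] rot [-3.000e-04  8.140e-02  9.967e-01 -3.000e-04] F [ 0.1 -0.6 -1. ] op 0.162 gf 58.781858682632446 q [ 0.12  0.24  1.84 -0.    1.07 -1.29]
0.75 [[-0.017, 0.024, 0.1], [0.016, 0.032, 0.113], [0.021, 0.042, 0.12]]
goal [0.4947086 0.178391 ] box off -0.879743890766486 3.235837670429141
```

View pics/w7.png

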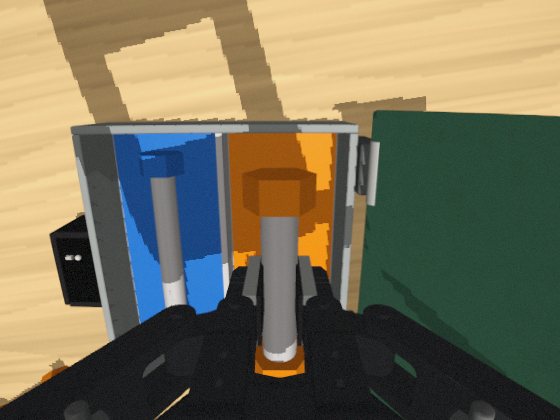

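The wrist view shows the short spindle over the orange bay, with its cap at (280,190) between the divider at column 224 and the wall at column 345. The long spindle lies in the blue bay.

>>> {"fn": "apply_moves", "kwargs": {
  "moves": [
    {"jaw": 0, "offset": [0, 1, 45], "rot": [0, 0, 0]},
    {"jaw": 0, "offset": [0, 0, 35], "rot": [0, 0, 0]},
    {"jaw": 0, "offset": [0, 0, 9], "rot": [0, 0, 0]},
    {"jaw": 0.3, "offset": [0, 0, 0], "rot": [0, 0, 0]},
    {"jaw": 0.3, "offset": [0, 0, 0], "rot": [0, 0, 0]}
  ]
}}

```text
time_s: 14.35
eef_pos: [0.4954, 0.1753, 0.0091]
eef_rot: [-0.0, 0.083, 0.997, -0.001]
wrist_force: [-3.1, -7.0, 1.9]
opening: 0.303
grasp_force: 0.0
```

>>> {"fn": "apply_moves", "kwargs": {
  "moves": [
    {"jaw": 0.3, "offset": [0, 0, 0], "rot": [0, 0, 0]},
    {"jaw": 0.3, "offset": [0, 0, -20], "rot": [0, 0, 0]},
    {"jaw": 0.3, "offset": [0, 0, -50], "rot": [0, 0, 0]},
    {"jaw": 0.3, "offset": [0, -30, -50], "rot": [0, 0, 0]},
    {"jaw": 0, "offset": [0, -50, -35], "rot": [0, 0, 0]}
  ]
}}

```text
time_s: 14.98
eef_pos: [0.4834, 0.0974, 0.167]
eef_rot: [0.002, 0.081, 0.997, 0.0]
wrist_force: [1.4, -0.1, -0.4]
opening: 0.105
grasp_force: 0.0
```

Run:
```python
from m import *
state()
ey=np.array([.163,.9866]);ex=np.array([.9866,-.163]);bc=np.array([.5168,.1342])
B=lambda P:np.c_[(P[:,:2]-bc)@ex,(P[:,:2]-bc)@ey,P[:,2]]
for c in ['scene','wrist','side']:
  im,d,TT=shot(c,'p8'+c)
  for t in ['spindle_long','spindle_short','lid','carton']:
    for r in ctrl.outline_of(c,t):
      P=region_cloud(c,d,r['region'],TT)
      if len(P)<20: continue
      b=B(P)
      if t.startswith('sp'):
        b=b[b[:,2]>.012]
        if len(b)<20 or abs(np.median(b[:,0]))>.1 or abs(np.median(b[:,1]))>.09: continue
      elif r['score']<.5: continue
      print(c,t,round(r['score'],2),np.round(np.percentile(b,[2,50,98],axis=0),3).tolist())
```

```text
t 14.97 pos [0.4834 0.0974 0.167 ] rot [2.300e-03 8.140e-02 9.967e-01 1.000e-04] F [ 1.4 -0.1 -0.4] op 0.105 gf 0.0 q [-0.04  0.06  1.87  0.    1.2  -1.45]
scene spindle_long 0.93 [[-0.071, -0.053, 0.019], [-0.003, -0.046, 0.025], [0.072, -0.037, 0.032]]
scene spindle_short 0.71 [[-0.075, 0.024, 0.017], [-0.02, 0.032, 0.026], [0.018, 0.04, 0.033]]
scene lid 0.6 [[-0.101, 0.09, 0.069], [0.007, 0.125, 0.165], [0.101, 0.157, 0.25]]
scene carton 0.71 [[-0.032, 0.254, 0.012], [0.058, 0.297, 0.103], [0.095, 0.396, 0.121]]
wrist spindle_long 0.59 [[-0.076, -0.052, 0.018], [-0.038, -0.041, 0.024], [0.022, -0.029, 0.03]]
wrist spindle_short 0.74 [[-0.08, 0.023, 0.019], [-0.034, 0.034, 0.024], [0.015, 0.045, 0.031]]
side spindle_long 0.62 [[-0.074, -0.039, 0.018], [-0.057, -0.032, 0.025], [-0.029, -0.023, 0.031]]
side lid 0.79 [[-0.102, 0.101, 0.067], [-0.012, 0.138, 0.172], [0.088, 0.169, 0.253]]
side carton 0.84 [[-0.054, 0.264, 0.013], [-0.005, 0.369, 0.115], [0.076, 0.417, 0.123]]
```

>>> {"fn": "apply_moves", "kwargs": {
  "moves": [
    {"jaw": 0, "offset": [0, 0, -62], "rot": [0, 0, 0]},
    {"jaw": 0, "offset": [0, 0, -62], "rot": [0, 0, 0]},
    {"jaw": 0, "offset": [-9, 50, -8], "rot": [0, 0, 0]},
    {"jaw": 0, "offset": [-9, 58, 0], "rot": [0, 0, 0]},
    {"jaw": 0, "offset": [-9, 58, 0], "rot": [0, 0, 0]}
  ]
}}

```text
time_s: 16.35
eef_pos: [0.5365, 0.2593, 0.2958]
eef_rot: [0.001, 0.082, 0.997, 0.0]
wrist_force: [-0.0, 0.3, -0.6]
opening: -0.002
grasp_force: 0.0
```

>>> {"fn": "apply_moves", "kwargs": {
  "moves": [
    {"jaw": 0, "offset": [0, 58, 0], "rot": [0, 0, 0]},
    {"jaw": 0, "offset": [0, 35, 0], "rot": [0, 0, 0]},
    {"jaw": 0, "offset": [0, 0, 0], "rot": [0, 0, 0]},
    {"jaw": 0, "offset": [0, 0, 0], "rot": [0, 0, 0]},
    {"jaw": 0, "offset": [0, 0, 0], "rot": [0, 0, 0]}
  ]
}}

```text
time_s: 16.98
eef_pos: [0.5511, 0.3482, 0.2954]
eef_rot: [0.0, 0.083, 0.997, -0.0]
wrist_force: [-0.1, -0.8, 0.4]
opening: 0.002
grasp_force: 0.0
```

```bash
cat > b.py <<'E'
from m import *
ey=np.array([.163,.9866]);ex=np.array([.9866,-.163]);bc=np.array([.5168,.1342])
state()
o=ctrl.get_obs()['eef_pos'];D=o[:2]-bc;print('tcp box',np.round([D@ex,D@ey,o[2]],4))
def lid():
  for c in ['side','scene']:
    im,d,TT=shot(c,'lid_'+c)
    for r in ctrl.outline_of(c,'lid')[:1]:
      P=region_cloud(c,d,r['region'],TT); y=(P[:,:2]-bc)@ey
      k=P[:,2]>.07 ; z=P[k,2]-.06; yy=y[k]-.091
      if k.sum()>30: print(c,'lid ang', np.round(np.median(np.arctan2(z,-yy)),3),r['score'])
if __name__=='__main__': lid()
E
python3 b.py
```

```text
t 16.98 pos [0.5511 0.3482 0.2954] rot [ 0.000e+00  8.260e-02  9.966e-01 -1.000e-04] F [-0.1 -0.8  0.4] op 0.002 gf 0.0 q [ 0.38  0.31  1.32 -0.    1.51 -1.02]
tcp box [-0.001   0.2168  0.2954]
side lid ang 1.978 0.64
scene lid ang 1.887 0.79
```

>>> {"fn": "apply_moves", "kwargs": {
  "moves": [
    {"jaw": 0, "offset": [0, 0, 35], "rot": [0, 0, 0]},
    {"jaw": 0, "offset": [0, 0, 35], "rot": [0, 0, 0]},
    {"jaw": 0, "offset": [0, -20, 0], "rot": [0, 0, 0]},
    {"jaw": 0, "offset": [0, -15, 0], "rot": [0, 0, 0]},
    {"jaw": 0, "offset": [0, -15, 0], "rot": [0, 0, 0]}
  ]
}}

```text
time_s: 17.8
eef_pos: [0.5441, 0.2997, 0.2282]
eef_rot: [0.002, 0.082, 0.997, 0.001]
wrist_force: [0.7, 3.4, 2.6]
opening: -0.001
grasp_force: 1.6
```

>>> {"fn": "apply_moves", "kwargs": {
  "moves": [
    {"jaw": 0, "offset": [0, -15, 0], "rot": [0, 0, 0]},
    {"jaw": 0, "offset": [0, -15, 0], "rot": [0, 0, 0]},
    {"jaw": 0, "offset": [0, -15, 0], "rot": [0, 0, 0]},
    {"jaw": 0, "offset": [0, -15, 0], "rot": [0, 0, 0]},
    {"jaw": 0, "offset": [0, -15, 0], "rot": [0, 0, 0]}
  ]
}}

```text
time_s: 18.42
eef_pos: [0.531, 0.2254, 0.2263]
eef_rot: [0.001, 0.082, 0.997, 0.0]
wrist_force: [2.1, 2.9, 1.3]
opening: 0.002
grasp_force: 1.7
```

```bash
python3 b.py
```

```text
t 18.43 pos [0.531  0.2254 0.2263] rot [1.000e-03 8.190e-02 9.966e-01 4.000e-04] F [2.1 2.9 1.3] op 0.002 gf 1.660173162817955 q [ 0.2   0.19  1.61  0.    1.34 -1.21]
tcp box [-0.0008  0.0923  0.2263]
side lid ang 1.529 0.86
scene lid ang 1.417 0.96
```

View pics/lid_side.png

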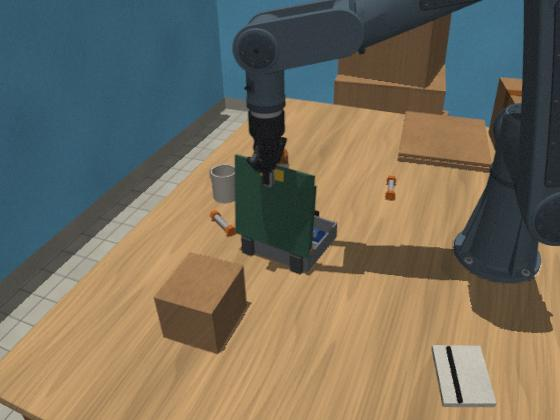

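The side view shows the finger at (267,178) pushing the lid's outer face beside the pad. The lid is now near upright, and the carton hasn't moved.

>>> {"fn": "apply_moves", "kwargs": {
  "moves": [
    {"jaw": 0, "offset": [0, -17, 0], "rot": [0, 0, 0]},
    {"jaw": 0, "offset": [0, -17, 0], "rot": [0, 0, 0]},
    {"jaw": 0, "offset": [0, -17, 0], "rot": [0, 0, 0]},
    {"jaw": 0, "offset": [0, -18, 4], "rot": [0, 0, 0]},
    {"jaw": 0, "offset": [0, -17, 6], "rot": [0, 0, 0]}
  ]
}}

```text
time_s: 19.25
eef_pos: [0.5164, 0.1401, 0.2151]
eef_rot: [0.0, 0.082, 0.997, 0.0]
wrist_force: [-0.3, 4.6, -0.2]
opening: -0.0
grasp_force: 1.9
```

>>> {"fn": "apply_moves", "kwargs": {
  "moves": [
    {"jaw": 0, "offset": [0, -16, 10], "rot": [0, 0, 0]},
    {"jaw": 0, "offset": [0, -15, 11], "rot": [0, 0, 0]},
    {"jaw": 0, "offset": [0, -14, 13], "rot": [0, 0, 0]},
    {"jaw": 0, "offset": [0, -12, 13], "rot": [0, 0, 0]},
    {"jaw": 0, "offset": [0, -10, 15], "rot": [0, 0, 0]}
  ]
}}

```text
time_s: 19.88
eef_pos: [0.5055, 0.0743, 0.1527]
eef_rot: [0.0, 0.082, 0.997, 0.0]
wrist_force: [0.8, 3.7, 3.1]
opening: -0.003
grasp_force: 2.4
```

```bash
python3 b.py
```

```text
t 19.88 pos [0.5055 0.0743 0.1527] rot [1.000e-04 8.210e-02 9.966e-01 1.000e-04] F [0.8 3.7 3.1] op -0.003 gf 2.440280891605653 q [-0.09  0.13  1.84  0.    1.18 -1.49]
tcp box [-0.0014 -0.0609  0.1527]
side lid ang 0.549 0.61
scene lid ang 0.518 0.64
```

>>> {"fn": "apply_moves", "kwargs": {
  "moves": [
    {"jaw": 0, "offset": [0, -11, 17], "rot": [0, 0, 0]},
    {"jaw": 0, "offset": [0, -8, 16], "rot": [0, 0, 0]},
    {"jaw": 0, "offset": [0, -7, 16], "rot": [0, 0, 0]},
    {"jaw": 0, "offset": [0, -6, 16], "rot": [0, 0, 0]},
    {"jaw": 0, "offset": [0, -4, 10], "rot": [0, 0, 0]}
  ]
}}

```text
time_s: 20.7
eef_pos: [0.5006, 0.0401, 0.0784]
eef_rot: [0.001, 0.082, 0.997, 0.001]
wrist_force: [0.5, 9.3, 12.1]
opening: 0.002
grasp_force: 6.5
```

>>> {"fn": "apply_moves", "kwargs": {
  "moves": [
    {"jaw": 0, "offset": [0, 0, 8], "rot": [0, 0, 0]},
    {"jaw": 0, "offset": [0, 0, 7], "rot": [0, 0, 0]},
    {"jaw": 0, "offset": [0, 0, 6], "rot": [0, 0, 0]},
    {"jaw": 0, "offset": [0, 0, 3], "rot": [0, 0, 0]},
    {"jaw": 0, "offset": [0, 0, 0], "rot": [0, 0, 0]}
  ]
}}

```text
time_s: 21.32
eef_pos: [0.5013, 0.039, 0.0552]
eef_rot: [0.001, 0.082, 0.997, -0.001]
wrist_force: [0.7, 1.6, 10.2]
opening: 0.0
grasp_force: 4.9
```

>>> {"fn": "apply_moves", "kwargs": {
  "moves": [
    {"jaw": 0, "offset": [0, 0, 1], "rot": [0, 0, 0]},
    {"jaw": 0, "offset": [0, 0, 0], "rot": [0, 0, 0]},
    {"jaw": 0, "offset": [0, 0, -15], "rot": [0, 0, 0]},
    {"jaw": 0, "offset": [0, 0, -20], "rot": [0, 0, 0]},
    {"jaw": 0, "offset": [0, -40, -40], "rot": [0, 0, 0]}
  ]
}}

```text
time_s: 21.95
eef_pos: [0.4913, 0.0011, 0.1274]
eef_rot: [-0.002, 0.08, 0.997, -0.0]
wrist_force: [1.6, -0.8, -0.4]
opening: -0.0
grasp_force: 0.0
```

>>> {"fn": "apply_moves", "kwargs": {
  "moves": [
    {"jaw": 0, "offset": [0, -60, 0], "rot": [0, 0, 0]},
    {"jaw": 0, "offset": [0, -30, 0], "rot": [0, 0, 0]},
    {"jaw": 0, "offset": [0, 0, 0], "rot": [0, 0, 0]},
    {"jaw": 0, "offset": [0, 0, 0], "rot": [0, 0, 0]},
    {"jaw": 0, "offset": [0, 0, 0], "rot": [0, 0, 0]}
  ]
}}

```text
time_s: 22.58
eef_pos: [0.4783, -0.0876, 0.128]
eef_rot: [-0.0, 0.081, 0.997, 0.0]
wrist_force: [0.5, -1.1, 0.6]
opening: -0.007
grasp_force: 0.0
```

Run:
```python
from b import *
for c in ['scene','side']:
    im,d,TT=shot(c,'fin_'+c)
    r=ctrl.outline_of(c,'lid')[0]; P=region_cloud(c,d,r['region'],TT)
    P=P[P[:,2]>.05]; y=(P[:,:2]-bc)@ey
    k=np.polyfit(.091-y,P[:,2],1); print(c,'slope',k,'z pct',np.percentile(P[:,2],[2,50,98]))
```

```text
t 22.57 pos [ 0.4783 -0.0876  0.128 ] rot [-4.000e-04  8.120e-02  9.967e-01  1.000e-04] F [ 0.5 -1.1  0.6] op -0.007 gf 0.0 q [-0.43  0.11  1.92 -0.    1.12 -1.83]
tcp box [-0.0018 -0.225   0.128 ]
scene slope [0.00861545 0.06433236] z pct [0.05768563 0.06542864 0.06916623]
side slope [0.0066353  0.06467307] z pct [0.06127955 0.06531324 0.06905731]
```

View pics/fin_scene.png

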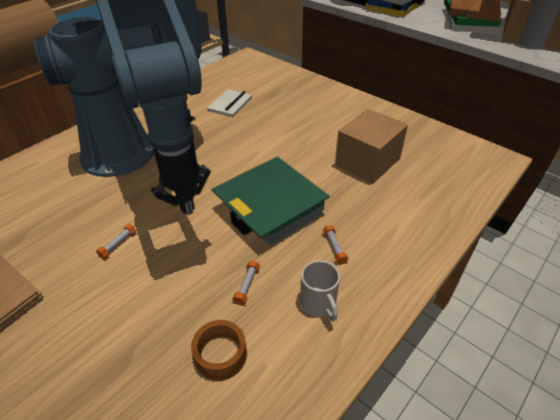

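The lid is latched level: its height of 65.4 mm matches the start, and it has stayed put since release. The robot is clear at (185,190), and the tape, mug and carton haven't moved.

```bash
python3 -c "
from bench import ctrl
print(ctrl.hand_in())"
```

```text
the job is handed in; nothing more can be done
None
```

I handed the job in after about 23 s of robot time: both spindles were measured lying flat in their own bays before I shut the lid, the lid is latched, and the tape, mug and carton look unmoved; the hand-in returned no verdict.

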